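# Clear the vise and clamp a frame rail

## Robot

A 7-joint arm with a two-finger parallel gripper is mounted at the origin on the work surface. World frame = base frame: x ahead of the robot, y to its left, z up, the work surface at z = 0. Lengths are in m, angles in rad, forces in N, time in s.
With the tool pointing down it reaches from about 0.4 to 0.85 m from the base axis. Payload 10.4 kg.
Tool frame: the origin (TCP) lies on the centre line of the jaws, within the pads' length; the fingertips stand 11 mm ahead of it and the grasp point (between the pads) lies 8 mm behind it (tip_reach is the distance from the TCP to the fingertips, in m); z points along the fingers, y is the line along which they close (so a half turn about z gives the same grasp; the last joint's range is limited). The gripper opens to 85 mm and grips with 20 to 120 N. Pads are 22 mm wide; open, the fingers measure 114 mm over their backs; the gripper's body (76 mm by 85 mm) begins 54 mm behind the grasp point. The pads swing forward as they close: fully open they stand 13 mm farther back than shut.
Start: joints at [1.136, 0.332, -0.065, 1.46, 0.022, 1.35, -0.088], TCP at [0.25, -0.573, 0.242] pointing down, gripper open.
Joint ranges: [-2.6, 2.6], [-0.5, 2.12], [-1.47, 1.34], [0.16, 2.42], [-1.27, 4.41], [0.06, 2.06], [-2.6, 2.6]. Speed limits (rad/s): [2.22, 2.22, 2.79, 2.79, 3.14, 3.14, 3.14].

## Interface

Orientations are given as a unit quaternion [x, y, z, w].
In Python, from workcell import get_obs, camera, hand_in, tip_reach gives the robot as it stands. The module is installed in compiled form; this text tells all that it offers.
- The arm moves only by the tool move_arm, never from a script. Its argument "plan" is a list of rows, each an object with "delta_pos": the shift along the tool's x, y, z in parts of the range, where 1.0 means 0.75 m, a list of three; "turn": the turn, a rotation vector about the tool's x, y, z in a scale on which 1.0 is pi rad, a list of three; "fingers": the closure, from 0 (fully open) to 1 (shut). A call has 1 to 12 rows; each row is the pose to reach, as a shift and turn from the pose commanded when the call began, along the tool's axes at that moment; what a row does not reach only later rows make up. A row lasts 1/8 s, in which the tool goes at most 62.5 mm and 10.7 degrees, less where a joint would pass 70% of its speed; a pose out of reach is approached as far as the arm can. No shift or turn number may pass 1 either way. A call with a gripper value outside its range is refused whole. The fingers move at their own pace and stop on an object; "force" is the grip in N (left out, the last holds). Time passes only in rows, so rows that repeat a pose let the fingers close. It gives the time, the measured TCP pose, the force, the opening and the grip force at its end, in the units of the state.
- get_obs(): the state, without advancing time (a new reading comes with each control period).
- camera(name): name is "side" or "top"; returns a dict with "color" (420x560x3 uint8, red, green, blue), "range_z" (420x560 float32, m along the optical axis (not along the pixel's ray), 0 where there is no reading), "fx", "fy", "cx", "cy" (pixels), "R" (3x3) and "t" (3): a world point X has camera coordinates R X + t. Camera axes: x right, y down, z forward; pixel columns grow to the right and rows downward; lengths in m; the calibration is good to about 2 mm. A picture is of the moment at which its call begins.
- hand_in(): hands the job in; it is judged then, once.
The state is a dict: "clock": time; "joint_pos": joint angles; "joint_velocities": joint speeds; "tau": joint torques, N m; "position": TCP position; "ee_rot": TCP orientation; "ft_force": force on the tool from outside, world axes, zero at the start; "torque": the same for the moment, N m; "grip_width": opening from 0.0 (shut) to 1.0 (fully open); "grasp_force": force on a finger pad.
Only numpy, scipy, OpenCV 4.12 (cv2) and the standard library are available. Lean on these libraries where they do the work, as an engineer would, in place of code of your own. Each camera call takes 0.05 s, during which the arm holds its last target. There are 200 camera calls.

## Task

Take the leftover offcut that stands between the jaws out of the drill vise and put it in the grey scrap bin. Then crank the vise handle clockwise until the rubber-faced jaw has pushed the wooden frame rail flat against the fixed jaw and clamps it firmly, clearly past first touch but without crushing it. Leave the handle as it is and leave the other things on the counter undisturbed.

Things in the scene. Friction and masses are not known exactly. Their poses are not given: they have to be found in the camera images.
- vise: Grey drill vise on a 200 x 150 mm plywood riser (x -90 to 110), fixed to the counter. Origin on the counter; its +x runs along the screw from the handle to the fixed jaw, z up. The bed that carries the work is at z 55 mm, 100 mm wide. Jaw tops at z 105 mm or less. Screw axis at y 0, z 80 mm. Screw bearing at x -88 to -64, top z 105.
- guard_edge (a point): Middle of the front edge of a dark steel guard plate standing over the crank: vise x -134 to -68, y -65 to 65, z 150 to 154 mm. A gripper pointing straight down on the handle strikes it; one tilted back about 40 degrees (fingers pointing down and forward, along the vise's +x) clears it.
- hub (a point): Crank centre, on the screw axis at the handle side of the crank arm (vise x -112, y 0, z 80 mm). Clockwise seen from the handle end (knob at the top goes to the vise's -y) closes the vise, 20 mm a turn; about one and a half turns are needed. Friction, about 0.4 N m or 9 N at the knob, holds it where it is left. It starts with the knob within 1.1 rad of straight up.
- knob_mid (a point): Point to grip on the crank's black knob: a cylinder of 18 mm diameter, 48 mm long, parallel to the screw, its axis 45 mm from the screw's, spinning freely on its pin. The knob reaches from 2 to 50 mm in front of the crank arm's face; this point is on its axis, 32 mm in front of that face (vise x -144).
- slide_jaw: The sliding jaw, driven by the crank along the vise's x: a grey block 100 mm wide, z 56 to 103 mm of the vise, with a springy black rubber facing, 90 mm wide, z 62 to 102, that gives up to 10 mm as it clamps. Axes as the vise's; origin on the counter on the vise's centre line; the unloaded facing's working surface is at its x +8.5 mm.
- jaw_mid (a point): Middle of the rubber facing's working surface when it is not loaded; it moves with the sliding jaw, to the vise's +x as the crank closes. Firm clamping is felt at the knob: from the 9 N that turns it freely, the pull rises to about 14 to 19 N (each N of clamping adds 0.07 N). More than 22 N at the knob would crush the rail.
- fixed_face (a point): Middle of the fixed jaw's face (vise x 70, y 0, z 80 mm; the jaw is 100 mm wide, top at z 105 mm).
- rail: Length of brown wooden picture-frame rail lying loose on the vise bed along the jaws: 30 mm thick (x) at the foot, 150 mm long (y), 44 mm high, the top 10 mm only 18 mm thick. Origin at the centre of its underside. It starts a few mm off the fixed jaw and slightly askew; clamping squares it. Clamped, its x in the vise frame is 55 mm.
- offcut: Thin brown wooden offcut standing on end on the vise bed between the rubber facing and the rail: 10 mm (x) by 40 mm (y) by 90 mm high, its top 40 mm above the jaws. Origin at the centre of its underside. Grip it across its 40 mm width above the jaws. About 30 g.
- bin: Low open grey plastic scrap bin, 200 x 150 mm, walls 60 mm high and 4 mm thick, floor about 4 mm; origin at the centre of its underside. Left or right of the vise. A small wood scrap lies at its +x end.
- screwdriver: A screwdriver lying on the counter; leave alone. Origin at its underside.
- tape: A tape measure standing on the counter, 65 x 35 x 60 mm; leave alone. Origin at its underside.
- jar: A glass jar, 60 mm across, 75 mm high; leave alone. Origin at its underside.
- wrench: A wrench lying on the counter beyond the vise; leave alone. Origin at its underside.
- frame_corner: A brown L-shaped corner of a picture frame lying flat, arms 160 and 135 mm, 22 mm high; leave alone. Origin at its underside.

How it is judged:
On the way, in this order (a step that is already met when the one before it is completed fails the run):
1. the offcut is out of the vise and released in the bin (x of offcut in the frame of bin between -0.1 and 0.1 m and y of offcut in the frame of bin between -0.075 and 0.075 m and height (world z) of offcut below 0.07 m and contact force between the fingers and offcut below 0.1 N), for 0.2 s.
2. the rubber facing presses on the rail with over 40 N (contact force between slide_jaw and rail above 40 N), for 0.2 s.
At the end, for the whole second after the job is handed in: The offcut lies in the scrap bin. The rail is down on the bed (within 5 mm), square to the jaws within 0.03 rad, against the fixed jaw (its centre at 55 mm +- 3 mm along the vise, within 30 mm of the middle sideways), clamped by the rubber facing with more than 40 N, and all is at rest and released (all of step 1 and contact force between slide_jaw and rail above 40 N and x of rail in the frame of vise between 0.052 and 0.058 m and z of rail in the frame of vise below 0.06 m and y of rail in the frame of vise between -0.03 and 0.03 m and angle between the y axis of rail and the y axis of vise, either way round below 0.03 rad and linear speed of each of rail, offcut below 0.01 m/s); the robot touches nothing.
It fails at once if the rail is crushed: the facing presses on it with more than 190 N (contact force between slide_jaw and rail above 190 N).
It fails at once if another thing on the counter is shoved more than 30 mm (distance of any of screwdriver, tape, jar, wrench, frame_corner from where it was at the start of the episode above 0.03 m).
It also fails if it takes over 72 s, if anything falls off the work surface, if the arm or the gripper's body presses on something with over 40 N, if the wrist force passes 120 N, or if a joint passes its speed limit or range.

## Working session

There is one attempt and no reset: what is moved stays moved. The work goes in short steps, Python scripts to look and compute and a tool call to move; the robot and the scene stay as the last step left them, time stands still between calls to the robot, and variables do not carry over. Pictures are saved under pics/ and viewed, at most 10 in all, crops included, and the job is handed in when it is done.

Besides the shell and the picture viewer there is one more tool, called after "Call:" as name(argument=value, ...) on one line, values as JSON. move_arm: Moves the arm, as the interface text tells. Its arguments: {"type":"object","properties":{"plan":{"type":"array","items":{"type":"object","properties":{"delta_pos":{"type":"array","items":{"type":"number"}},"turn":{"type":"array","items":{"type":"number"}},"fingers":{"type":"number"}}}},"force":{"type":"number"}},"required":["plan"]}

```bash
mkdir -p pics; cat > h.py <<'E'
import numpy as np, cv2
from scipy.spatial.transform import Rotation as Rn
from workcell import get_obs, camera, hand_in, tip_reach
def cloud(c):
    z=c["range_z"]; v,u=np.mgrid[:z.shape[0],:z.shape[1]]
    P=np.stack([(u-c["cx"])/c["fx"]*z,(v-c["cy"])/c["fy"]*z,z],-1)
    W=(P-np.array(c["t"]))@np.array(c["R"]); W[z==0]=np.nan
    return W
def save(c,n): cv2.imwrite(n,c["color"][:,:,::-1])
E
python3 - <<'E'
from h import *
o=get_obs(); print({k:np.round(v,3) for k,v in o.items()})
print(tip_reach)
for n in("side","top"):
    c=camera(n); save(c,f"pics/{n}0.png"); np.savez(f"{n}0.npz",**c); print(n,-np.array(c["R"]).T@c["t"], np.round(c["R"],2))
E
```

```text
{'clock': np.float64(0.0), 'joint_pos': array([ 1.136,  0.333, -0.065,  1.461,  0.022,  1.35 , -0.089]), 'joint_velocities': array([-0.001, -0.   , -0.   , -0.001,  0.001,  0.   , -0.001]), 'tau': array([-0.0000e+00, -6.2543e+01,  4.9000e-02, -3.9160e+01,  1.6000e-02,
        1.0000e-02,  0.0000e+00]), 'position': array([ 0.25 , -0.572,  0.242]), 'ee_rot': array([ 0.979,  0.204, -0.   , -0.001]), 'ft_force': array([ 0.306, -0.512,  0.152]), 'torque': array([ 0.002,  0.051, -0.022]), 'grasp_force': np.float64(0.0), 'grip_width': np.float64(1.001)}
0.011
side [0.26387288 0.75365137 0.76202257] [[-0.95 -0.3  -0.  ]
 [-0.19  0.61 -0.77]
 [ 0.23 -0.73 -0.64]]
top [0.24933592 0.01982621 1.33417443] [[-0.11 -0.99  0.  ]
 [-0.97  0.1  -0.22]
 [ 0.22 -0.02 -0.98]]
```

View pics/side0.png

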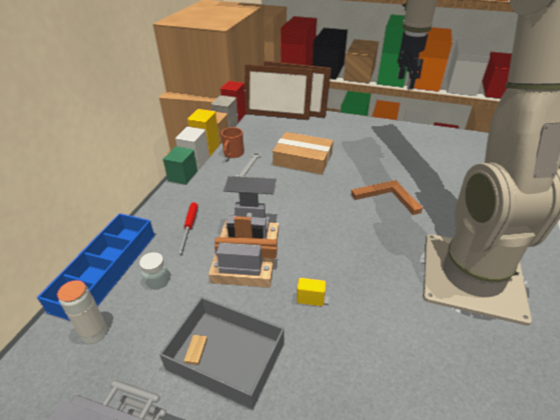

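View pics/top0.png

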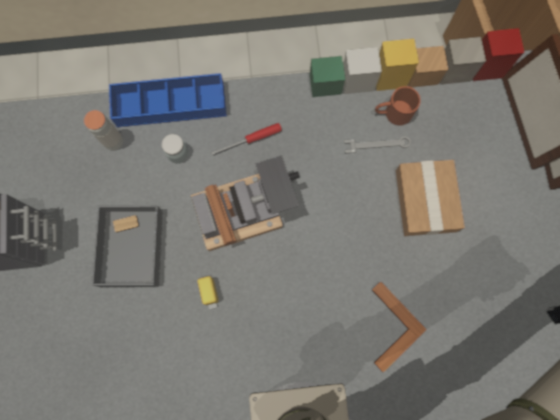

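Top view: the vise sits at about (240,205), with the guard plate at (278,187), knob at (294,176), rail at (220,213), offcut at about (242,203) and bin at (128,247). The vise's +x points left in the image (world +y), and the robot base is at the bottom. Next I'll measure.

```bash
python3 - <<'E'
from h import *
for n in("top","side"):
    c=dict(np.load(f"{n}0.npz")); W=cloud(c); z=W[...,2]
    print(n)
    box=(W[...,0]>.3)&(W[...,0]<.75)&(W[...,1]>-.25)&(W[...,1]<.3)
    m=box&(z>.143)&(z<.162)
    P=W[m]; r=cv2.minAreaRect(P[:,:2].astype(np.float32)*1000); print("guard",len(P),r,np.median(P[:,2]))
    for lo,hi in((.093,.112),(.112,.142)):
        m=box&(z>lo)&(z<hi); k,lab,st,_=cv2.connectedComponentsWithStats(m.astype(np.uint8))
        for i in range(1,k):
            if st[i,4]<12: continue
            Q=W[lab==i]; print(lo,st[i],cv2.minAreaRect(Q[:,:2].astype(np.float32)*1000),np.median(Q[:,2]).round(4),np.round(c["color"][lab==i].mean(0)))
    b=(W[...,0]>.3)&(W[...,0]<.8)&(W[...,1]>.15)&(W[...,1]<.6)&(z>.05)&(z<.066)
    k,lab,st,_=cv2.connectedComponentsWithStats(b.astype(np.uint8))
    for i in range(1,k):
        if st[i,4]>100: print("bin?",st[i],cv2.minAreaRect(W[lab==i][:,:2].astype(np.float32)*1000))
c=dict(np.load("top0.npz")); im=c["color"][130:270,170:320]
cv2.imwrite("pics/topc.png",cv2.resize(im,None,fx=5,fy=4.2 if 0 else 5,interpolation=2)[:600,:,::-1])
c=dict(np.load("side0.npz")); im=c["color"][165:295,195:295]
cv2.imwrite("pics/sidec.png",cv2.resize(im,None,fx=4.6,fy=4.6,interpolation=2)[:,:,::-1])
E
```

```text
top
guard 1545 ((579.0888671875, 41.53003692626953), (131.38616943359375, 160.6235809326172), 12.252673149108887) 0.15311548666591288
0.093 [259 179  12  31  70] ((580.7640380859375, 28.60651397705078), (81.73477935791016, 6.086648941040039), 12.856709480285645) 0.1039 [105. 102. 101.]
0.093 [229 180  28  42 672] ((569.0782470703125, 82.68328857421875), (100.24687957763672, 41.87991714477539), 11.998356819152832) 0.1016 [113. 109. 107.]
0.093 [207 185  26  58 433] ((546.8610229492188, 140.67532348632812), (149.4519500732422, 22.274158477783203), 14.493820190429688) 0.0977 [147. 106.  78.]
0.093 [192 192  25  43 566] ((549.4393310546875, 178.55088806152344), (100.77190399169922, 33.362789154052734), 11.992026329040527) 0.1038 [132. 128. 126.]
0.112 [289 171  11  10  74] ((613.6052856445312, -48.40838623046875), (18.000782012939453, 24.668058395385742), 15.169425010681152) 0.1276 [66. 65. 64.]
0.112 [228 209   5   3  12] ((543.2504272460938, 111.20203399658203), (1.3459770679473877, 8.860465049743652), 5.487618446350098) 0.129 [92. 72. 61.]
bin? [ 92 205  67  81 634] ((501.333679199218
[... 1055 characters left out ...]
0107765197754), 23.026050567626953) 0.1275 [114.  76.  50.]
bin? [218 260  43  13 224] ((546.0009155273438, 195.08087158203125), (100.99404907226562, 24.73255157470703), 24.568883895874023)
bin? [141 263  24  13 104] ((740.6822509765625, 259.7356262207031), (52.71259689331055, 29.09281349182129), 40.64305114746094)
bin? [296 278  30  17 390] ((372.090576171875, 193.42242431640625), (64.5298080444336, 36.725120544433594), 5.460102558135986)
bin? [ 159  297  125  101 1267] ((504.2247009277344, 383.493896484375), (151.70501708984375, 201.4111785888672), 84.23399353027344)
bin? [ 78 311  24  21 140] ((783.5372314453125, 424.100341796875), (52.61574172973633, 21.6691837310791), 76.24964141845703)
```

View pics/topc.png

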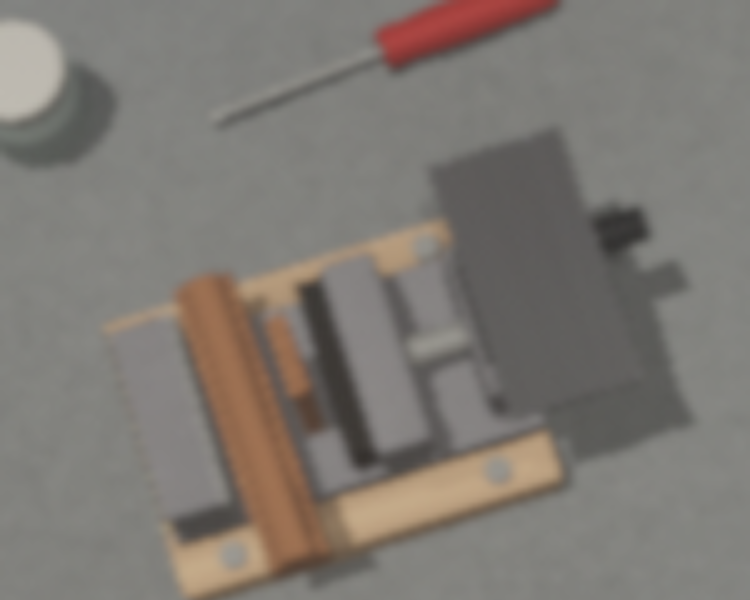

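View pics/sidec.png

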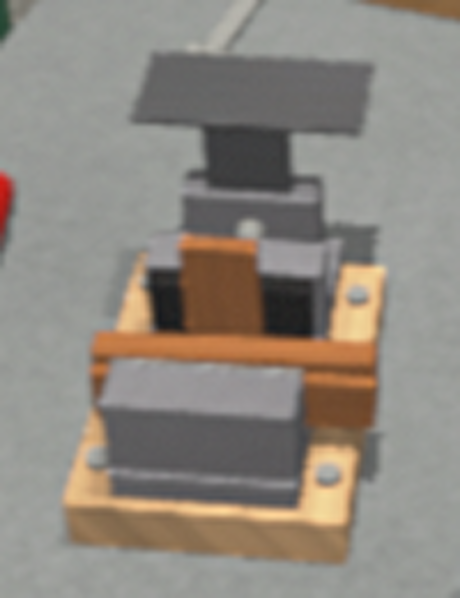

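The crop shows the offcut at about (295,375), near-centred in y, in front of the black facing at (335,380). The knob end is at (622,228). I'll fit these in vise axes.

```bash
python3 - <<'E'
from h import *
a=np.deg2rad(102.1); ex=np.array([np.cos(a),np.sin(a)]); ey=np.array([-ex[1],ex[0]])
for n in("top","side"):
    c=dict(np.load(f"{n}0.npz")); W=cloud(c); z=W[...,2]
    box=(W[...,0]>.3)&(W[...,0]<.75)&(W[...,1]>-.25)&(W[...,1]<.3)
    def comps(lo,hi,mn=10):
        m=box&(z>lo)&(z<hi); k,lab,st,_=cv2.connectedComponentsWithStats(m.astype(np.uint8))
        for i in range(1,k):
            if st[i,4]<mn: continue
            Q=W[lab==i]; X=Q[:,:2]@ex; Y=Q[:,:2]@ey
            p=lambda v:np.round(np.percentile(v,[1,5,50,95,99])*1000,1)
            print(n,lo,st[i],"X",p(X),"Y",p(Y),"z",np.median(Q[:,2]).round(4),cv2.minAreaRect(Q[:,:2].astype(np.float32)*1000)[1:])
    comps(.141,.162);comps(.100,.109);comps(.092,.1);comps(.112,.141)
    comps(.04,.062,100)
E
```

```text
top 0.141 [ 256  155   43   59 1500] X [-160.  -157.4 -127.6  -98.2  -95.3] Y [-637.8 -632.4 -573.2 -515.2 -510.5] z 0.1532 ((131.46153259277344, 66.04002380371094), 12.049200057983398)
top 0.141 [224 193   9  16  66] X [-10.5 -10.1  -5.7  -1.   -0.6] Y [-593.9 -592.2 -573.2 -555.8 -554.1] z 0.1442 ((41.08516311645508, 9.664167404174805), 13.065839767456055)
top 0.1 [259 179  12  31  62] X [-97.2 -96.3 -93.4 -91.  -90.9] Y [-611.3 -608.1 -568.2 -537.2 -534.4] z 0.1042 ((79.0214614868164, 6.086648941040039), 12.856709480285645)
top 0.1 [229 180  27  41 472] X [-58.7 -57.1 -40.3 -20.1 -18. ] Y [-622.6 -617.7 -572.7 -530.4 -525.3] z 0.1023 ((100.24409484863281, 41.78959655761719), 12.236641883850098)
top 0.1 [192 192  24  42 508] X [43.1 44.3 58.8 73.8 75.4] Y [-623.2 -618.7 -574.5 -530.2 -525.6] z 0.104 ((100.06974029541016, 32.81959915161133), 11.895000457763672)
top 0.1 [211 192   5   7  12] X [18.9 19.6 22.8 27.1 28.4] Y [-617.  -616.8 -612.5 -602.1 -601.8] z 0.101 ((14.796565055847168, 9.233607292175293), 30.816654205322266)
top 0.1 [217 211   6   6  12] X [17.  17.4 22.2 28.2 28.9
[... 5141 characters left out ...]
973815918)
side 0.112 [233 219  18  11 150] X [-8.6 -3.5 -0.4  1.6  2.5] Y [-597.6 -595.6 -577.2 -558.3 -558. ] z 0.1271 ((40.6214714050293, 12.000107765197754), 23.026050567626953)
side 0.04 [213 256  63  19 326] X [35.  37.1 77.1 79.3 79.7] Y [-642.  -627.3 -573.8 -527.8 -501.8] z 0.0525 ((152.28414916992188, 52.37270736694336), 23.728351593017578)
side 0.04 [146 262  21  19 162] X [ 70.8  79.4 106.6 116.3 117.3] Y [-790.7 -787.9 -767.3 -756.2 -755.5] z 0.0487 ((57.3157844543457, 24.822683334350586), 74.63774871826172)
side 0.04 [296 278  30  19 446] X [ 94.9  97.5 120.7 128.6 129.7] Y [-436.6 -433.3 -404.2 -376.  -373.4] z 0.059 ((64.85557556152344, 36.824649810791016), 6.013394355773926)
```

```bash
cat >> h.py <<'E'
a=np.deg2rad(102.1); EX=np.array([np.cos(a),np.sin(a),0]); EY=np.array([-EX[1],EX[0],0]); EZ=np.array([0,0,1.])
VO=-.0263*EX-.576*EY
def V(x,y,z): return VO+np.array([x,y,z])@np.array([EX,EY,EZ])/1000
def Rt(tilt):  # tool x=vise x, y=-vise y, tilted fwd
    t=np.deg2rad(tilt); z=-np.cos(t)*EZ+np.sin(t)*EX; y=-EY
    return np.stack([np.cross(y,z),y,z],1)
def rel(p,R,p0=None,R0=None):
    o=get_obs()
    p0=o["position"] if p0 is None else p0; R0=Rn.from_quat(o["ee_rot"]).as_matrix() if R0 is None else R0
    print("d",np.round(R0.T@(p-p0),4),"turn",np.round(Rn.from_matrix(R0.T@R).as_rotvec(),3))
E
python3 - <<'E'
from h import *
print(VO,V(21,0,0),V(-144,-15,122))
rel(V(21,0,230),Rt(0)); 
rel(V(21,0,122),Rt(0),V(21,0,230),Rt(0))
E
```

```text
[ 0.56871611  0.09502459 -0.        ] [0.56431412 0.11555804 0.        ] [ 0.61356793 -0.04263191  0.122     ]
d [ 0.5634 -0.5046  0.0122] turn [-1.00e-03 -1.00e-03 -1.37e+00]
d [0.    0.    0.108] turn [0. 0. 0.]
```

The manual's scale: shifts go in shares of 0.75 m and turns go in shares of pi rad. Converting my numbers, 0.563 m is 0.7507, -0.505 m is -0.6733, -1.37 rad is -0.4361.

Call:
move_arm(plan=[{"delta_pos": [0.7507, -0.6733, 0.016], "turn": [0, 0, -0.4361], "fingers": 0}, {"delta_pos": [0.7507, -0.6733, 0.016], "turn": [0, 0, -0.4361], "fingers": 0}, {"delta_pos": [0.7507, -0.6733, 0.016], "turn": [0, 0, -0.4361], "fingers": 0}, {"delta_pos": [0.7507, -0.6733, 0.016], "turn": [0, 0, -0.4361], "fingers": 0}, {"delta_pos": [0.7507, -0.6733, 0.016], "turn": [0, 0, -0.4361], "fingers": 0}, {"delta_pos": [0.7507, -0.6733, 0.016], "turn": [0, 0, -0.4361], "fingers": 0}, {"delta_pos": [0.7507, -0.6733, 0.016], "turn": [0, 0, -0.4361], "fingers": 0}, {"delta_pos": [0.7507, -0.6733, 0.016], "turn": [0, 0, -0.4361], "fingers": 0}, {"delta_pos": [0.7507, -0.6733, 0.016], "turn": [0, 0, -0.4361], "fingers": 0}, {"delta_pos": [0.7507, -0.6733, 0.016], "turn": [0, 0, -0.4361], "fingers": 0}, {"delta_pos": [0.7507, -0.6733, 0.016], "turn": [0, 0, -0.4361], "fingers": 0}, {"delta_pos": [0.7507, -0.6733, 0.016], "turn": [0, 0, -0.4361], "fingers": 0}], force=30)

```text
clock: 1.6
position: [0.5619, 0.111, 0.2302]
ee_rot: [0.629, 0.777, -0.0, 0.0]
ft_force: [0.6, -0.4, 1.4]
grip_width: 1.0
grasp_force: 0.0
```

```bash
python3 - <<'E'
from h import *
rel(V(21,0,122),Rt(0)); print(get_obs()["joint_pos"].round(2),get_obs()["joint_velocities"].round(2))
E
```

```text
d [0.004  0.0033 0.1082] turn [-0.     0.    -0.001]
[ 0.34  0.31 -0.75  1.59  0.22  1.33 -0.22] [-0.88  0.73 -0.17 -0.7   0.52  0.19 -1.05]
```

In the tool's units: 0.107 m is 0.1427, 0.08 m is 0.1067.

Call:
move_arm(plan=[{"delta_pos": [0, 0, 0.0533], "turn": [0, 0, 0], "fingers": 0}, {"delta_pos": [0, 0, 0.1067], "turn": [0, 0, 0], "fingers": 0}, {"delta_pos": [0, 0, 0.1427], "turn": [0, 0, 0], "fingers": 0}, {"delta_pos": [0, 0, 0.1427], "turn": [0, 0, 0], "fingers": 0}, {"delta_pos": [0, 0, 0.1427], "turn": [0, 0, 0], "fingers": 0}])

```text
clock: 2.22
position: [0.5619, 0.1098, 0.1246]
ee_rot: [0.629, 0.778, 0.0, 0.0]
ft_force: [-0.5, -0.0, -0.5]
grip_width: 0.999
grasp_force: 0.0
```

```bash
python3 - <<'E'
from h import *
rel(V(21,0,122),Rt(0)); c=camera("side"); save(c,"pics/side1.png")
cv2.imwrite("pics/side1c.png",cv2.resize(c["color"][120:295,170:330],None,fx=3.4,fy=3.4,interpolation=2)[:,:,::-1])
E
```

```text
d [0.0052 0.0036 0.0026] turn [ 0.001 -0.    -0.   ]
```

View pics/side1c.png

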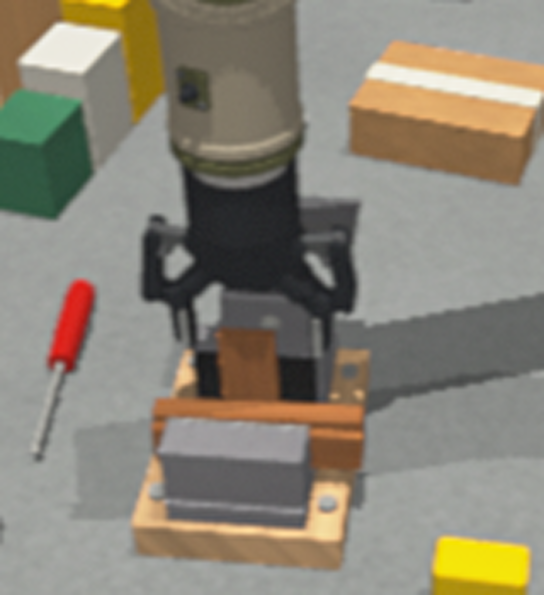

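The open fingers straddle the offcut (crop 247,365). The TCP is 5 mm short in x and 3.5 mm in y, so I'll correct that and then grip.

In the tool's units: 0.005 m is 0.0067, 0.0035 m is 0.0047.

Call:
move_arm(plan=[{"delta_pos": [0.0067, 0.0047, 0.0013], "turn": [0, 0, 0], "fingers": 0}, {"delta_pos": [0.0067, 0.0047, 0.0013], "turn": [0, 0, 0], "fingers": 0}, {"delta_pos": [0.0067, 0.0047, 0.0013], "turn": [0, 0, 0], "fingers": 1}, {"delta_pos": [0.0067, 0.0047, 0.0013], "turn": [0, 0, 0], "fingers": 1}, {"delta_pos": [0.0067, 0.0047, 0.0013], "turn": [0, 0, 0], "fingers": 1}, {"delta_pos": [0.0067, 0.0047, 0.0013], "turn": [0, 0, 0], "fingers": 1}, {"delta_pos": [0.0067, 0.0047, 0.0013], "turn": [0, 0, 0], "fingers": 1}, {"delta_pos": [0.0067, 0.0047, 0.0013], "turn": [0, 0, 0], "fingers": 1}], force=30)

```text
clock: 3.28
position: [0.5637, 0.1151, 0.1225]
ee_rot: [0.629, 0.778, -0.0, 0.0]
ft_force: [-0.3, -0.7, 2.4]
grip_width: 0.462
grasp_force: 33.5
```

```bash
python3 - <<'E'
from h import *
o=get_obs(); print(o["position"],o["grasp_force"],o["grip_width"])
B=np.array([.500,.383,0]); up=o["position"]+[0,0,.11]
rel(up,Rt(0)); rel(B+[0,0,.235],Rt(0)); rel(B+[0,0,.085],Rt(0))
E
```

```text
[0.56370008 0.11512899 0.1224697 ] 33.514739871025085 0.46246348352950867
d [-0.    0.   -0.11] turn [ 0.  0. -0.]
d [ 0.2753 -0.0062 -0.1126] turn [ 0.  0. -0.]
d [ 0.2753 -0.0062  0.0374] turn [ 0.  0. -0.]
```

In the tool's units: 0.275 m is 0.3667, 0.11 m is 0.1467.

Call:
move_arm(plan=[{"delta_pos": [0, 0, -0.04], "turn": [0, 0, 0], "fingers": 1}, {"delta_pos": [0, 0, -0.0933], "turn": [0, 0, 0], "fingers": 1}, {"delta_pos": [0.0133, 0, -0.1333], "turn": [0, 0, 0], "fingers": 1}, {"delta_pos": [0.08, -0.0027, -0.1333], "turn": [0, 0, 0], "fingers": 1}, {"delta_pos": [0.1467, -0.0053, -0.1333], "turn": [0, 0, 0], "fingers": 1}, {"delta_pos": [0.2133, -0.008, -0.1333], "turn": [0, 0, 0], "fingers": 1}, {"delta_pos": [0.28, -0.008, -0.1333], "turn": [0, 0, 0], "fingers": 1}, {"delta_pos": [0.3333, -0.008, -0.12], "turn": [0, 0, 0], "fingers": 1}, {"delta_pos": [0.3667, -0.008, -0.0933], "turn": [0, 0, 0], "fingers": 1}, {"delta_pos": [0.3667, -0.008, -0.04], "turn": [0, 0, 0], "fingers": 1}, {"delta_pos": [0.3667, -0.008, 0], "turn": [0, 0, 0], "fingers": 1}, {"delta_pos": [0.3667, -0.008, 0.0267], "turn": [0, 0, 0], "fingers": 1}])

```text
clock: 4.78
position: [0.4999, 0.3825, 0.1007]
ee_rot: [0.629, 0.778, -0.001, -0.0]
ft_force: [0.1, -0.6, 0.7]
grip_width: 0.46
grasp_force: 33.4
```

Call:
move_arm(plan=[{"delta_pos": [0, 0, 0.02], "turn": [0, 0, 0], "fingers": 1}, {"delta_pos": [0, 0, 0.0347], "turn": [0, 0, 0], "fingers": 1}, {"delta_pos": [0, 0, 0.0347], "turn": [0, 0, 0], "fingers": 1}, {"delta_pos": [0, 0, 0.0347], "turn": [0, 0, 0], "fingers": 1}])

```text
clock: 5.28
position: [0.5006, 0.3832, 0.0772]
ee_rot: [0.629, 0.778, 0.001, 0.0]
ft_force: [-0.1, 0.6, 0.3]
grip_width: 0.459
grasp_force: 33.4
```

```bash
python3 - <<'E'
from h import *
o=get_obs(); print(o["position"],o["grasp_force"],o["grip_width"])
c=camera("side"); 
cv2.imwrite("pics/side2c.png",cv2.resize(c["color"][160:420,120:340],None,fx=2.3,fy=2.3,interpolation=2)[:,:,::-1])
E
```

```text
[0.50060008 0.3831762  0.0772005 ] 33.35202991962433 0.45857989907304436
```

View pics/side2c.png

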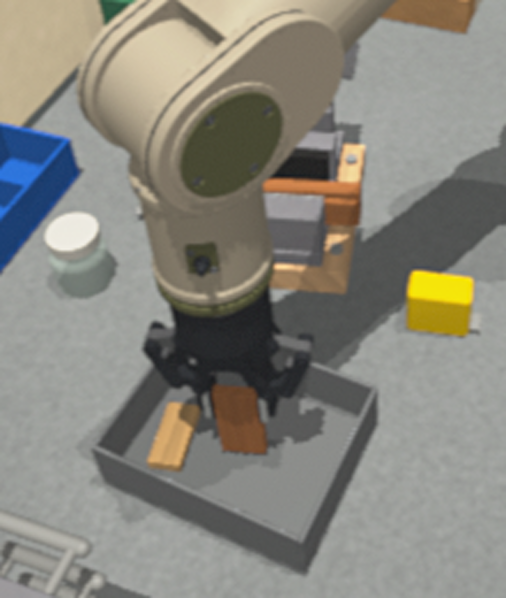

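The offcut hangs just above the bin floor, clear of the scrap, so I'll release it and rise.

In the tool's units: -0.18 m is -0.24, -0.14 m is -0.1867.

Call:
move_arm(plan=[{"delta_pos": [0, 0, 0.0027], "turn": [0, 0, 0], "fingers": 0}, {"delta_pos": [0, 0, 0.0027], "turn": [0, 0, 0], "fingers": 0}, {"delta_pos": [0, 0, 0.0027], "turn": [0, 0, 0], "fingers": 0}, {"delta_pos": [0, 0, 0.0027], "turn": [0, 0, 0], "fingers": 0}, {"delta_pos": [0, 0, -0.0533], "turn": [0, 0, 0], "fingers": 0}, {"delta_pos": [0, 0, -0.12], "turn": [0, 0, 0], "fingers": 0}, {"delta_pos": [0, 0, -0.1867], "turn": [0, 0, 0], "fingers": 0}, {"delta_pos": [0, 0, -0.24], "turn": [0, 0, 0], "fingers": 0}, {"delta_pos": [0, 0, -0.24], "turn": [0, 0, 0], "fingers": 0}])

```text
clock: 6.45
position: [0.501, 0.3841, 0.26]
ee_rot: [0.629, 0.778, 0.003, 0.001]
ft_force: [-0.1, 0.2, -0.6]
grip_width: 1.001
grasp_force: 0.0
```

```bash
python3 - <<'E'
from h import *
R=Rt(40); k=V(-144,-15,122.4)+R[:,2]*.008
rel(k-R[:,2]*.12,R); print(k, get_obs()["position"])
c=camera("top"); W=cloud(c); b=(abs(W[...,0]-.5)<.09)&(abs(W[...,1]-.383)<.07)&(W[...,2]>.011)&(W[...,2]<.15)
k,l,s,_=cv2.connectedComponentsWithStats(b.astype(np.uint8)); 
for i in range(1,k):
  if s[i,4]>15: Q=W[l==i]; print(s[i],np.nanmedian(Q,0).round(3),Q.max(0).round(3),Q.min(0).round(3),c["color"][l==i].mean(0).round())
save(c,"pics/top2.png")
E
```

```text
d [-0.5129  0.0205  0.0507] turn [0.005 0.696 0.002]
[ 0.61249001 -0.03760386  0.11627164] [0.5009614  0.38405167 0.26002384]
```

In the tool's units: -0.513 m is -0.684, 0.05 m is 0.0667, 0.696 rad is 0.2215.

Call:
move_arm(plan=[{"delta_pos": [-0.0533, 0.0027, 0], "turn": [0, 0, 0], "fingers": 0}, {"delta_pos": [-0.12, 0.0053, 0], "turn": [0, 0, 0], "fingers": 0}, {"delta_pos": [-0.1867, 0.008, 0], "turn": [0, 0, 0], "fingers": 0}, {"delta_pos": [-0.2533, 0.0107, 0], "turn": [0, 0.0318, 0], "fingers": 0}, {"delta_pos": [-0.32, 0.0133, 0], "turn": [0, 0.0637, 0], "fingers": 0}, {"delta_pos": [-0.3867, 0.016, 0], "turn": [0, 0.0955, 0], "fingers": 0}, {"delta_pos": [-0.4533, 0.0187, 0], "turn": [0, 0.1273, 0], "fingers": 0}, {"delta_pos": [-0.52, 0.0213, 0.0133], "turn": [0, 0.1592, 0], "fingers": 0}, {"delta_pos": [-0.5867, 0.024, 0.0267], "turn": [0, 0.191, 0], "fingers": 0}, {"delta_pos": [-0.64, 0.0267, 0.0467], "turn": [0, 0.2215, 0], "fingers": 0}, {"delta_pos": [-0.684, 0.0267, 0.0667], "turn": [0, 0.2215, 0], "fingers": 0}, {"delta_pos": [-0.684, 0.0267, 0.0667], "turn": [0, 0.2215, 0], "fingers": 0}])

```text
clock: 8.0
position: [0.6265, -0.1179, 0.2024]
ee_rot: [0.593, 0.729, 0.214, -0.267]
ft_force: [0.7, 0.7, -0.3]
grip_width: 1.003
grasp_force: 0.0
```

```bash
python3 - <<'E'
from h import *
R=Rt(40); k=V(-144,-15,122.4)+R[:,2]*.008
rel(k-R[:,2]*.12,R);rel(k,R); o=get_obs();print(k,o["position"],o["joint_pos"].round(2),o["joint_velocities"].round(2))
c=camera("top"); W=cloud(c); b=(abs(W[...,0]-.5)<.09)&(abs(W[...,1]-.383)<.07)&(W[...,2]>.009)&(W[...,2]<.15)
k,l,s,_=cv2.connectedComponentsWithStats(b.astype(np.uint8)); 
for i in range(1,k):
  if s[i,4]>15: Q=W[l==i]; print(s[i],np.nanmedian(Q,0).round(3),Q.max(0).round(3),Q.min(0).round(3),c["color"][l==i].mean(0).round())
cv2.imwrite("pics/top3.png",cv2.resize(c["color"][110:300,80:340],None,fx=3,fy=3,interpolation=2)[:,:,::-1])
E
```

```text
d [ 0.007   0.0031 -0.0017] turn [-0.001  0.    -0.007]
d [0.0071 0.0032 0.1183] turn [-0.001  0.    -0.007]
[ 0.61249001 -0.03760386  0.11627164] [ 0.62648077 -0.11785644  0.20239725] [ 0.79  0.77 -0.69  1.18 -0.17  1.61  0.41] [-0.03 -0.06 -0.06  0.03 -0.03 -0.01 -0.02]
[ 96 212  11  39 260] [0.55  0.449 0.038] [0.59  0.453 0.065] [0.499 0.442 0.009] [74. 74. 72.]
[113 215  27  17 281] [0.564 0.391 0.014] [0.584 0.423 0.022] [0.546 0.358 0.009] [175. 150. 116.]
[117 235  18  21 219] [0.497 0.38  0.07 ] [0.52  0.392 0.098] [0.48  0.374 0.01 ] [105.  82.  68.]
[152 261   8  20  92] [0.428 0.315 0.044] [0.452 0.332 0.062] [0.41  0.313 0.009] [85. 85. 82.]
```

View pics/top3.png

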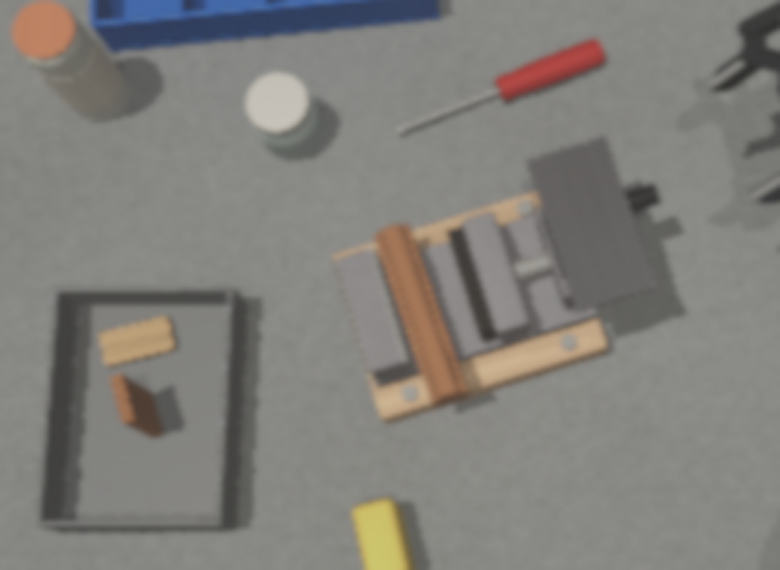

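The offcut stands in the bin at crop (135,405), and the knob is at (642,195). I'll align first, then check before approaching.

In the tool's units: 0.06 m is 0.08, 0.03 m is 0.04, -0.007 rad is -0.0022.

Call:
move_arm(plan=[{"delta_pos": [0.0093, 0.004, 0.04], "turn": [0, 0, -0.0022], "fingers": 0.2}, {"delta_pos": [0.0093, 0.004, 0.08], "turn": [0, 0, -0.0022], "fingers": 0.2}, {"delta_pos": [0.0093, 0.004, 0.08], "turn": [0, 0, -0.0022], "fingers": 0.2}, {"delta_pos": [0.0093, 0.004, 0.08], "turn": [0, 0, -0.0022], "fingers": 0.2}])

```text
clock: 8.55
position: [0.6214, -0.0713, 0.166]
ee_rot: [0.588, 0.733, 0.215, -0.264]
ft_force: [0.4, 0.4, 0.6]
grip_width: 0.803
grasp_force: 0.0
```

```bash
python3 - <<'E'
from h import *
R=Rt(40); k=V(-144,-15,122.4)+R[:,2]*.008
rel(k,R); o=get_obs();print(o["ft_force"])
E
```

```text
d [-0.0051 -0.0017  0.0605] turn [0.001 0.003 0.008]
[0.43082608 0.43523025 0.62515622]
```

In the tool's units: 0.06 m is 0.08, -0.005 m is -0.0067, 0.007 rad is 0.0022.

Call:
move_arm(plan=[{"delta_pos": [-0.0067, -0.002, 0.0133], "turn": [0, 0, 0.0022], "fingers": 0.2}, {"delta_pos": [-0.0067, -0.002, 0.04], "turn": [0, 0, 0.0022], "fingers": 0.2}, {"delta_pos": [-0.0067, -0.002, 0.0667], "turn": [0, 0, 0.0022], "fingers": 0.2}, {"delta_pos": [-0.0067, -0.002, 0.08], "turn": [0, 0, 0.0022], "fingers": 0.2}, {"delta_pos": [-0.0067, -0.002, 0.08], "turn": [0, 0, 0.0022], "fingers": 0.2}])

```text
clock: 9.18
position: [0.6121, -0.0375, 0.1153]
ee_rot: [0.591, 0.731, 0.214, -0.265]
ft_force: [1.1, -0.5, 0.7]
grip_width: 0.801
grasp_force: 0.0
```

```bash
python3 - <<'E'
from h import *
R=Rt(40); k=V(-144,-15,122.4)+R[:,2]*.008
rel(k,R); o=get_obs();print(o["ft_force"])
c=camera("top")
cv2.imwrite("pics/top4.png",cv2.resize(c["color"][120:250,220:370],None,fx=4.5,fy=4.5,interpolation=2)[:,:,::-1])
E
```

```text
d [ 0.0005  0.0003 -0.0008] turn [-0.     0.002 -0.   ]
[ 1.14867575 -0.53983039  0.67150739]
```

View pics/top4.png

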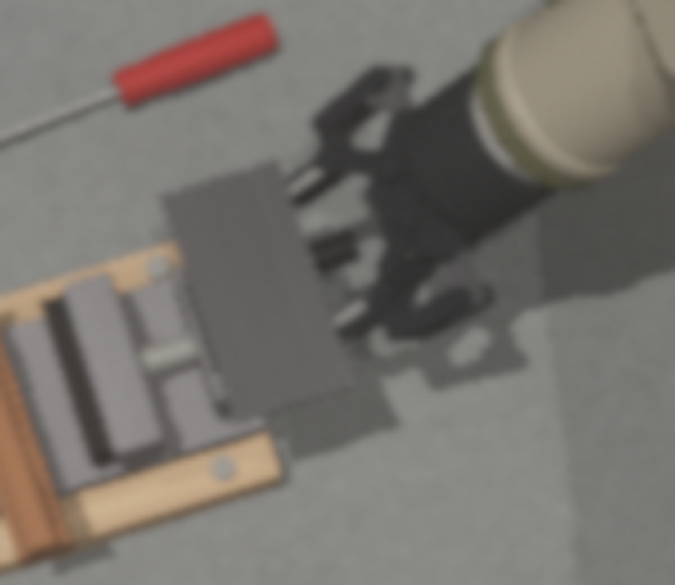

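The knob at (335,248) is centred between the pads. Closing.

Call:
move_arm(plan=[{"delta_pos": [0, 0, 0], "turn": [0, 0, 0], "fingers": 1}, {"delta_pos": [0, 0, 0], "turn": [0, 0, 0], "fingers": 1}, {"delta_pos": [0, 0, 0], "turn": [0, 0, 0], "fingers": 1}, {"delta_pos": [0, 0, 0], "turn": [0, 0, 0], "fingers": 1}, {"delta_pos": [0, 0, 0], "turn": [0, 0, 0], "fingers": 1}, {"delta_pos": [0, 0, 0], "turn": [0, 0, 0], "fingers": 1}], force=80)

```text
clock: 9.98
position: [0.6128, -0.0379, 0.1159]
ee_rot: [0.591, 0.731, 0.215, -0.265]
ft_force: [4.1, -3.5, 3.0]
grip_width: 0.187
grasp_force: 78.0
```

```bash
cat >> h.py <<'E'
def knob():
    o=get_obs(); R=Rn.from_quat(o["ee_rot"]).as_matrix(); g=o["position"]-R[:,2]*.008-VO
    v=np.array([g@EX,g@EY,g[2]])*1000; f=o["ft_force"]; fv=np.array([f@EX,f@EY,f[2]])
    th=np.arctan2(-v[1],v[2]-80); r=np.hypot(v[1],v[2]-80)
    tang=np.array([0,-np.cos(th),-np.sin(th)])
    print("t",round(float(o["clock"]),2),"knob",v.round(1),"th",round(th,3),"r",r.round(1),"F",fv.round(1),"pull",round(-fv@tang,1),"w",round(float(o["grip_width"]),3),o["grasp_force"].round())
    return th
def circ(th0,th1,n,tilt=40,r=45):
    R=Rt(tilt); p=lambda t:np.array(V(-144,-r*np.sin(t),80+r*np.cos(t)))
    for t in np.linspace(th0,th1,n+1)[1:]: print(round(t,2),np.round(R.T@(p(t)-p(th0)),3))
E
python3 - <<'E'
from h import *
th=knob(); circ(th,th+2.4,12)
E
```

```text
Traceback (most recent call last):
  File "h.py", line 25, in knob
    print("t",round(float(o["clock"]),2),"knob",v.round(1),"th",round(th,3),"r",r.round(1),"F",fv.round(1),"pull",round(-fv@tang,1),"w",round(float(o["grip_width"]),3),o["grasp_force"].round())
                                                                                                                                                                        ^^^^^^^^^^^^^^^^^^^^^^
AttributeError: 'float' object has no attribute 'round'
```

```bash
sed -i 's/,o\["grasp_force"\].round())/,round(float(o["grasp_force"])))/' h.py
python3 - <<'E'
from h import *
th=knob(); circ(th,th+1.2,6)
E
```

```text
t 9.97 knob [-144.4  -15.2  122.1] th 0.348 r 44.7 F [-4.3 -3.3  3. ] pull -2.1 w 0.187 78
0.55 [-0.003  0.008  0.003]
0.75 [-0.006  0.015  0.007]
0.95 [-0.01   0.021  0.012]
1.15 [-0.015  0.026  0.018]
1.35 [-0.021  0.029  0.025]
1.55 [-0.027  0.03   0.032]
```

In the tool's units: 0.026 m is 0.0347, 0.021 m is 0.028.

Call:
move_arm(plan=[{"delta_pos": [-0.0017, 0.0053, 0.002], "turn": [0, 0, 0], "fingers": 1}, {"delta_pos": [-0.004, 0.0107, 0.004], "turn": [0, 0, 0], "fingers": 1}, {"delta_pos": [-0.006, 0.0153, 0.0067], "turn": [0, 0, 0], "fingers": 1}, {"delta_pos": [-0.008, 0.02, 0.0093], "turn": [0, 0, 0], "fingers": 1}, {"delta_pos": [-0.0107, 0.024, 0.0127], "turn": [0, 0, 0], "fingers": 1}, {"delta_pos": [-0.0133, 0.028, 0.016], "turn": [0, 0, 0], "fingers": 1}, {"delta_pos": [-0.0167, 0.0313, 0.02], "turn": [0, 0, 0], "fingers": 1}, {"delta_pos": [-0.02, 0.0347, 0.024], "turn": [0, 0, 0], "fingers": 1}])

```text
clock: 10.98
position: [0.6378, -0.0326, 0.0928]
ee_rot: [0.591, 0.731, 0.214, -0.265]
ft_force: [-1.7, -6.0, 8.0]
grip_width: 0.185
grasp_force: 78.6
```

```bash
python3 - <<'E'
from h import *
th=knob(); circ(1.15,3.07,12)
E
```

```text
t 10.97 knob [-144.4  -40.8   99. ] th 1.135 r 45.0 F [-5.5  2.9  8. ] pull 8.4 w 0.185 79
1.31 [-0.004  0.002  0.005]
1.47 [-0.009  0.004  0.011]
1.63 [-0.014  0.004  0.016]
1.79 [-0.018  0.003  0.022]
1.95 [-0.023  0.001  0.027]
2.11 [-0.027 -0.002  0.032]
2.27 [-0.03  -0.007  0.036]
2.43 [-0.034 -0.012  0.04 ]
2.59 [-0.036 -0.017  0.043]
2.75 [-0.039 -0.024  0.046]
2.91 [-0.04  -0.031  0.048]
3.07 [-0.041 -0.038  0.048]
```

Pull is 8.4 N at radius 45, as expected.

In the tool's units: 0.048 m is 0.064, 0.046 m is 0.0613.

Call:
move_arm(plan=[{"delta_pos": [-0.0053, 0.0027, 0.0067], "turn": [0, 0, 0], "fingers": 1}, {"delta_pos": [-0.012, 0.0053, 0.0147], "turn": [0, 0, 0], "fingers": 1}, {"delta_pos": [-0.0187, 0.0053, 0.0213], "turn": [0, 0, 0], "fingers": 1}, {"delta_pos": [-0.024, 0.004, 0.0293], "turn": [0, 0, 0], "fingers": 1}, {"delta_pos": [-0.0307, 0.0013, 0.036], "turn": [0, 0, 0], "fingers": 1}, {"delta_pos": [-0.036, -0.0027, 0.0427], "turn": [0, 0, 0], "fingers": 1}, {"delta_pos": [-0.04, -0.0093, 0.048], "turn": [0, 0, 0], "fingers": 1}, {"delta_pos": [-0.0453, -0.016, 0.0533], "turn": [0, 0, 0], "fingers": 1}, {"delta_pos": [-0.048, -0.0227, 0.0573], "turn": [0, 0, 0], "fingers": 1}, {"delta_pos": [-0.052, -0.032, 0.0613], "turn": [0, 0, 0], "fingers": 1}, {"delta_pos": [-0.0533, -0.0413, 0.064], "turn": [0, 0, 0], "fingers": 1}, {"delta_pos": [-0.0547, -0.0507, 0.064], "turn": [0, 0, 0], "fingers": 1}])

```text
clock: 12.48
position: [0.6021, -0.0404, 0.0291]
ee_rot: [0.591, 0.731, 0.215, -0.264]
ft_force: [9.1, 3.0, -4.3]
grip_width: 0.19
grasp_force: 78.0
```

```bash
python3 - <<'E'
from h import *
th=knob(); print(get_obs()["joint_pos"].round(2)); circ(3.07,4.99,12)
E
```

```text
t 12.47 knob [-144.5   -4.2   35.2] th 3.048 r 45.0 F [ 1.1 -9.5 -4.3] pull 9.1 w 0.19 78
[ 0.76  0.87 -0.68  1.46 -0.14  1.25  0.47]
3.23 [ 0.    -0.007 -0.   ]
3.39 [ 0.001 -0.014 -0.001]
3.55 [ 0.002 -0.021 -0.003]
3.71 [ 0.004 -0.027 -0.005]
3.87 [ 0.007 -0.033 -0.009]
4.03 [ 0.011 -0.038 -0.013]
4.19 [ 0.014 -0.042 -0.017]
4.35 [ 0.019 -0.045 -0.022]
4.51 [ 0.023 -0.047 -0.027]
4.67 [ 0.028 -0.048 -0.033]
4.83 [ 0.032 -0.048 -0.038]
4.99 [ 0.037 -0.046 -0.044]
```

In the tool's units: -0.048 m is -0.064, -0.047 m is -0.0627.

Call:
move_arm(plan=[{"delta_pos": [0, -0.0093, 0], "turn": [0, 0, 0], "fingers": 1}, {"delta_pos": [0.0013, -0.0187, -0.0013], "turn": [0, 0, 0], "fingers": 1}, {"delta_pos": [0.0027, -0.028, -0.004], "turn": [0, 0, 0], "fingers": 1}, {"delta_pos": [0.0053, -0.036, -0.0067], "turn": [0, 0, 0], "fingers": 1}, {"delta_pos": [0.0093, -0.044, -0.012], "turn": [0, 0, 0], "fingers": 1}, {"delta_pos": [0.0147, -0.0507, -0.0173], "turn": [0, 0, 0], "fingers": 1}, {"delta_pos": [0.0187, -0.056, -0.0227], "turn": [0, 0, 0], "fingers": 1}, {"delta_pos": [0.0253, -0.06, -0.0293], "turn": [0, 0, 0], "fingers": 1}, {"delta_pos": [0.0307, -0.0627, -0.036], "turn": [0, 0, 0], "fingers": 1}, {"delta_pos": [0.0373, -0.064, -0.044], "turn": [0, 0, 0], "fingers": 1}, {"delta_pos": [0.0427, -0.064, -0.0507], "turn": [0, 0, 0], "fingers": 1}, {"delta_pos": [0.0493, -0.0613, -0.0587], "turn": [0, 0, 0], "fingers": 1}])

```text
clock: 13.98
position: [0.5552, -0.0502, 0.0852]
ee_rot: [0.591, 0.731, 0.214, -0.265]
ft_force: [3.8, 1.5, -11.8]
grip_width: 0.188
grasp_force: 78.1
```

```bash
python3 - <<'E'
from h import *
th=knob(); circ(4.99,6.91,12)
E
```

```text
t 13.97 knob [-144.3   43.7   91.3] th -1.317 r 45.1 F [  0.7  -4.  -11.8] pull 10.4 w 0.188 78
5.15 [ 0.004  0.003 -0.005]
5.31 [ 0.008  0.006 -0.01 ]
5.47 [ 0.012  0.011 -0.014]
5.63 [ 0.015  0.016 -0.018]
5.79 [ 0.018  0.022 -0.021]
5.95 [ 0.019  0.029 -0.023]
6.11 [ 0.021  0.036 -0.025]
6.27 [ 0.021  0.043 -0.025]
6.43 [ 0.021  0.05  -0.025]
6.59 [ 0.02   0.057 -0.023]
6.75 [ 0.018  0.064 -0.021]
6.91 [ 0.015  0.07  -0.018]
```

In the tool's units: 0.07 m is 0.0933, 0.064 m is 0.0853.

Call:
move_arm(plan=[{"delta_pos": [0.0053, 0.004, -0.0067], "turn": [0, 0, 0], "fingers": 1}, {"delta_pos": [0.0107, 0.008, -0.0133], "turn": [0, 0, 0], "fingers": 1}, {"delta_pos": [0.016, 0.0147, -0.0187], "turn": [0, 0, 0], "fingers": 1}, {"delta_pos": [0.02, 0.0213, -0.024], "turn": [0, 0, 0], "fingers": 1}, {"delta_pos": [0.024, 0.0293, -0.028], "turn": [0, 0, 0], "fingers": 1}, {"delta_pos": [0.0253, 0.0387, -0.0307], "turn": [0, 0, 0], "fingers": 1}, {"delta_pos": [0.028, 0.048, -0.0333], "turn": [0, 0, 0], "fingers": 1}, {"delta_pos": [0.028, 0.0573, -0.0333], "turn": [0, 0, 0], "fingers": 1}, {"delta_pos": [0.028, 0.0667, -0.0333], "turn": [0, 0, 0], "fingers": 1}, {"delta_pos": [0.0267, 0.076, -0.0307], "turn": [0, 0, 0], "fingers": 1}, {"delta_pos": [0.024, 0.0853, -0.028], "turn": [0, 0, 0], "fingers": 1}, {"delta_pos": [0.02, 0.0933, -0.024], "turn": [0, 0, 0], "fingers": 1}])

```text
clock: 15.48
position: [0.6235, -0.0356, 0.1107]
ee_rot: [0.591, 0.731, 0.214, -0.266]
ft_force: [-11.4, -3.2, -1.7]
grip_width: 0.187
grasp_force: 79.1
```

```bash
python3 - <<'E'
from h import *
th=knob(); circ(6.91,8.83,12)
E
```

```text
t 15.47 knob [-144.4  -26.2  116.8] th 0.618 r 45.2 F [-0.7 11.8 -1.7] pull 8.6 w 0.187 79
7.07 [-0.003  0.005  0.004]
7.23 [-0.007  0.01   0.008]
7.39 [-0.01   0.014  0.012]
7.55 [-0.015  0.017  0.018]
7.71 [-0.019  0.018  0.023]
7.87 [-0.024  0.019  0.028]
8.03 [-0.028  0.018  0.034]
8.19 [-0.033  0.016  0.039]
8.35 [-0.037  0.013  0.044]
8.51 [-0.041  0.009  0.049]
8.67 [-0.044  0.004  0.053]
8.83 [-0.047 -0.001  0.056]
```

In the tool's units: 0.056 m is 0.0747, 0.053 m is 0.0707.

Call:
move_arm(plan=[{"delta_pos": [-0.004, 0.0067, 0.0053], "turn": [0, 0, 0], "fingers": 1}, {"delta_pos": [-0.0093, 0.0133, 0.0107], "turn": [0, 0, 0], "fingers": 1}, {"delta_pos": [-0.0133, 0.0187, 0.016], "turn": [0, 0, 0], "fingers": 1}, {"delta_pos": [-0.02, 0.0227, 0.024], "turn": [0, 0, 0], "fingers": 1}, {"delta_pos": [-0.0253, 0.024, 0.0307], "turn": [0, 0, 0], "fingers": 1}, {"delta_pos": [-0.032, 0.0253, 0.0373], "turn": [0, 0, 0], "fingers": 1}, {"delta_pos": [-0.0373, 0.024, 0.0453], "turn": [0, 0, 0], "fingers": 1}, {"delta_pos": [-0.044, 0.0213, 0.052], "turn": [0, 0, 0], "fingers": 1}, {"delta_pos": [-0.0493, 0.0173, 0.0587], "turn": [0, 0, 0], "fingers": 1}, {"delta_pos": [-0.0547, 0.012, 0.0653], "turn": [0, 0, 0], "fingers": 1}, {"delta_pos": [-0.0587, 0.0053, 0.0707], "turn": [0, 0, 0], "fingers": 1}, {"delta_pos": [-0.0627, -0.0013, 0.0747], "turn": [0, 0, 0], "fingers": 1}])

```text
clock: 16.98
position: [0.6278, -0.0349, 0.0408]
ee_rot: [0.591, 0.731, 0.218, -0.262]
ft_force: [9.5, 1.9, 2.8]
grip_width: 0.186
grasp_force: 79.6
```

```bash
python3 - <<'E'
from h import *
th=knob(); circ(8.83,10.03,12)
E
```

```text
t 16.98 knob [-144.5  -30.5   46.9] th 2.397 r 45.0 F [-0.1 -9.7  2.8] pull 9.1 w 0.186 80
8.93 [-0.001 -0.004  0.002]
9.03 [-0.003 -0.008  0.003]
9.13 [-0.004 -0.012  0.004]
9.23 [-0.004 -0.017  0.005]
9.33 [-0.005 -0.021  0.006]
9.43 [-0.005 -0.025  0.006]
9.53 [-0.005 -0.03   0.006]
9.63 [-0.004 -0.034  0.005]
9.73 [-0.004 -0.039  0.004]
9.83 [-0.003 -0.043  0.003]
9.93 [-0.001 -0.047  0.002]
10.03 [ 0.    -0.051 -0.   ]
```

In the tool's units: -0.034 m is -0.0453, -0.03 m is -0.04.

Call:
move_arm(plan=[{"delta_pos": [-0.0013, -0.0053, 0.0027], "turn": [0, 0, 0], "fingers": 1}, {"delta_pos": [-0.004, -0.0107, 0.004], "turn": [0, 0, 0], "fingers": 1}, {"delta_pos": [-0.0053, -0.016, 0.0053], "turn": [0, 0, 0], "fingers": 1}, {"delta_pos": [-0.0053, -0.0227, 0.0067], "turn": [0, 0, 0], "fingers": 1}, {"delta_pos": [-0.0067, -0.028, 0.008], "turn": [0, 0, 0], "fingers": 1}, {"delta_pos": [-0.0067, -0.0333, 0.008], "turn": [0, 0, 0], "fingers": 1}, {"delta_pos": [-0.0067, -0.04, 0.008], "turn": [0, 0, 0], "fingers": 1}, {"delta_pos": [-0.0053, -0.0453, 0.0067], "turn": [0, 0, 0], "fingers": 1}])

```text
clock: 17.98
position: [0.5917, -0.0428, 0.0301]
ee_rot: [0.592, 0.731, 0.215, -0.264]
ft_force: [6.0, 3.6, -22.5]
grip_width: 0.188
grasp_force: 78.2
```

```bash
python3 - <<'E'
from h import *
th=knob(); circ(9.63,10.43,8)
E
```

```text
t 17.98 knob [-144.7    6.4   36.2] th -2.996 r 44.2 F [  2.2  -6.7 -22.5] pull 9.8 w 0.188 78
9.73 [ 0.001 -0.004 -0.001]
9.83 [ 0.002 -0.009 -0.002]
9.93 [ 0.003 -0.013 -0.004]
10.03 [ 0.005 -0.016 -0.005]
10.13 [ 0.006 -0.02  -0.007]
10.23 [ 0.008 -0.023 -0.01 ]
10.33 [ 0.01  -0.026 -0.012]
10.43 [ 0.013 -0.029 -0.015]
```

In the tool's units: -0.0165 m is -0.022, -0.013 m is -0.0173.

Call:
move_arm(plan=[{"delta_pos": [0.0007, -0.0053, -0.0007], "turn": [0, 0, 0], "fingers": 1}, {"delta_pos": [0.002, -0.012, -0.002], "turn": [0, 0, 0], "fingers": 1}, {"delta_pos": [0.0033, -0.0173, -0.004], "turn": [0, 0, 0], "fingers": 1}, {"delta_pos": [0.0057, -0.022, -0.006], "turn": [0, 0, 0], "fingers": 1}, {"delta_pos": [0.0057, -0.022, -0.006], "turn": [0, 0, 0], "fingers": 1}])

```text
clock: 18.6
position: [0.5735, -0.0464, 0.0369]
ee_rot: [0.591, 0.731, 0.214, -0.265]
ft_force: [0.4, -1.1, -13.6]
grip_width: 0.186
grasp_force: 78.8
```

```bash
python3 - <<'E'
from h import *
th=knob(); circ(10.03,10.73,7)
c=camera("top"); W=cloud(c); z=W[...,2]
b=(abs(W[...,0]-.55)<.12)&(abs(W[...,1]-.14)<.08)&(z>.088)&(z<.108)
for n,m in(("rail",b&(c["color"][...,0]>c["color"][...,2]*1.35)),("slide",(b&(z>.098)&(abs(c["color"][...,0].astype(int)-c["color"][...,2])<25)))):
  P=W[m][:,:2]-VO[:2]; X=P@EX[:2];Y=P@EY[:2]; s=np.polyfit(Y,X,1)[0] if n=="rail" else 0
  print(n,(np.percentile(X,[1,25,50,75,99])*1000).round(1),(np.percentile(Y,[1,50,99])*1000).round(1),s)
E
```

```text
t 18.6 knob [-144.5   25.    43. ] th -2.547 r 44.6 F [ -1.1  -0.2 -13.6] pull 7.8 w 0.186 79
10.13 [ 0.002 -0.004 -0.002]
10.23 [ 0.004 -0.007 -0.004]
10.33 [ 0.006 -0.01  -0.007]
10.43 [ 0.008 -0.012 -0.01 ]
10.53 [ 0.011 -0.015 -0.013]
10.63 [ 0.013 -0.016 -0.016]
10.73 [ 0.016 -0.018 -0.019]
rail [37.3 46.7 53.1 59.3 68.6] [-60.8  10.8  85.1] 0.007385105732930959
slide [ -1.5  15.7  35.1  84.7 101.3] [-45.4   4.   50.8] 0
```

In the tool's units: -0.01 m is -0.0133, -0.007 m is -0.0093.

Call:
move_arm(plan=[{"delta_pos": [0.002, -0.0053, -0.0027], "turn": [0, 0, 0], "fingers": 1}, {"delta_pos": [0.0047, -0.0093, -0.0053], "turn": [0, 0, 0], "fingers": 1}, {"delta_pos": [0.0073, -0.0133, -0.0087], "turn": [0, 0, 0], "fingers": 1}])

```text
clock: 19.02
position: [0.564, -0.0484, 0.0455]
ee_rot: [0.591, 0.731, 0.214, -0.265]
ft_force: [3.9, -3.9, -12.4]
grip_width: 0.189
grasp_force: 78.9
```

```bash
python3 - <<'E'
from h import *
th=knob(); circ(10.33,11.03,7)
E
```

```text
t 19.02 knob [-144.4   34.7   51.7] th -2.256 r 44.8 F [ -4.6  -3.  -12.4] pull 11.5 w 0.189 79
10.43 [ 0.002 -0.003 -0.003]
10.53 [ 0.005 -0.005 -0.006]
10.63 [ 0.008 -0.007 -0.009]
10.73 [ 0.01  -0.008 -0.012]
10.83 [ 0.013 -0.009 -0.016]
10.93 [ 0.016 -0.01  -0.019]
11.03 [ 0.019 -0.01  -0.022]
```

In the tool's units: -0.006 m is -0.008, 0.005 m is 0.0067.

Call:
move_arm(plan=[{"delta_pos": [0.0033, -0.004, -0.004], "turn": [0, 0, 0], "fingers": 1}, {"delta_pos": [0.0067, -0.0073, -0.008], "turn": [0, 0, 0], "fingers": 1}])

```text
clock: 19.27
position: [0.5588, -0.0495, 0.0535]
ee_rot: [0.591, 0.731, 0.215, -0.265]
ft_force: [4.5, -4.1, -12.4]
grip_width: 0.184
grasp_force: 79.1
```

```bash
python3 - <<'E'
from h import *
th=knob()
E
```

```text
t 19.27 knob [-144.3   40.    59.7] th -2.041 r 44.9 F [ -5.   -3.6 -12.4] pull 12.7 w 0.184 79
```

In the tool's units: -0.0063 m is -0.0084, 0.0055 m is 0.0073.

Call:
move_arm(plan=[{"delta_pos": [0.0037, -0.002, -0.004], "turn": [0, 0, 0], "fingers": 1}, {"delta_pos": [0.0073, -0.004, -0.0084], "turn": [0, 0, 0], "fingers": 1}])

```text
clock: 19.52
position: [0.5556, -0.0501, 0.0616]
ee_rot: [0.591, 0.731, 0.214, -0.265]
ft_force: [4.0, -3.3, -13.7]
grip_width: 0.187
grasp_force: 79.1
```

```bash
python3 - <<'E'
from h import *
th=knob()
E
```

```text
t 19.52 knob [-144.3   43.2   67.8] th -1.847 r 44.9 F [ -4.1  -3.3 -13.7] pull 14.0 w 0.187 79
```

Call:
move_arm(plan=[{"delta_pos": [0.0037, -0.0013, -0.0044], "turn": [0, 0, 0], "fingers": 1}, {"delta_pos": [0.0073, -0.002, -0.0087], "turn": [0, 0, 0], "fingers": 1}, {"delta_pos": [0.0093, -0.0023, -0.0111], "turn": [0, 0, 0], "fingers": 1}])

```text
clock: 19.9
position: [0.5539, -0.0504, 0.0723]
ee_rot: [0.591, 0.731, 0.214, -0.265]
ft_force: [3.0, -3.9, -14.4]
grip_width: 0.187
grasp_force: 79.0
```

```bash
python3 - <<'E'
from h import *
th=knob(); R=Rt(40); 
c=camera("top"); W=cloud(c); z=W[...,2]
b=(abs(W[...,0]-.55)<.12)&(abs(W[...,1]-.14)<.08)&(z>.088)&(z<.102)
m=b&(c["color"][...,0]>c["color"][...,2]*1.35)
P=W[m][:,:2]-VO[:2]; X=P@EX[:2];Y=P@EY[:2]; print((np.percentile(X,[5,50,95])*1000).round(1),(np.percentile(Y,[1,50,99])*1000).round(1),np.polyfit(Y,X,1)[0])
E
```

```text
t 19.9 knob [-144.2   45.    78.5] th -1.605 r 45.0 F [ -4.5  -2.1 -14.4] pull 14.5 w 0.187 79
[40.1 53.4 66.6] [-61.8  12.4  85.2] 0.001692283564811476
```

The pull shows roughly 80–100 N of clamping and the rail is square, so I'll release and back out along the tool axis.

In the tool's units: -0.16 m is -0.2133, -0.12 m is -0.16.

Call:
move_arm(plan=[{"delta_pos": [0.0093, -0.0023, -0.0111], "turn": [0, 0, 0], "fingers": 0.4}, {"delta_pos": [0.0093, -0.0023, -0.0111], "turn": [0, 0, 0], "fingers": 0.4}, {"delta_pos": [0, 0, 0], "turn": [0, 0, 0], "fingers": 0.4}, {"delta_pos": [0, 0, 0], "turn": [0, 0, 0], "fingers": 0.4}, {"delta_pos": [0, 0, -0.04], "turn": [0, 0, 0], "fingers": 0.4}, {"delta_pos": [0, 0, -0.0933], "turn": [0, 0, 0], "fingers": 0.4}, {"delta_pos": [0, 0, -0.16], "turn": [0, 0, 0], "fingers": 0.4}, {"delta_pos": [0, 0, -0.2133], "turn": [0, 0, 0], "fingers": 0.4}, {"delta_pos": [0, 0, -0.2133], "turn": [0, 0, 0], "fingers": 0.4}])

```text
clock: 21.08
position: [0.5765, -0.1524, 0.1967]
ee_rot: [0.592, 0.731, 0.215, -0.263]
ft_force: [0.8, 1.0, -0.1]
grip_width: 0.597
grasp_force: 0.0
```

```bash
python3 - <<'E'
from h import *
print(get_obs()["position"],get_obs()["ft_force"])
c=camera("top")
cv2.imwrite("pics/top5.png",cv2.resize(c["color"][110:300,80:340],None,fx=3,fy=3,interpolation=2)[:,:,::-1])
E
```

```text
[ 0.57651527 -0.15241253  0.19670876] [ 0.75899185  1.03851877 -0.06234466]
```

View pics/top5.png

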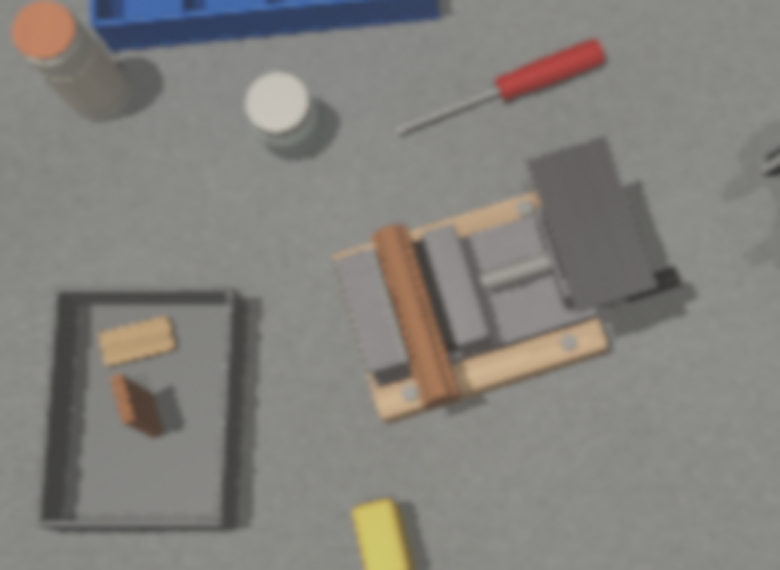

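The rail at (415,315) is square against the fixed jaw, the knob has stayed at (665,280) and the offcut is in the bin. Handing in.

```bash
python3 -c "
from h import *
print(hand_in())"
```

```text
the job is handed in; nothing more can be done
None
```

I handed the job in at about 21 s of the 72 s allowed. The offcut is in the scrap bin, standing on end. The rail is square against the fixed jaw, clamped at about 80–100 N (estimated from the pull at the knob), and the handle is released. The hand-in returned no verdict.

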